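Clear the light tester and hold the amber cell in its beam

ROBOT

A 6-joint arm with a two-finger parallel gripper is mounted at the origin on the work surface. World frame = base frame: x ahead of the robot, y to its left, z up, the work surface at z = 0. Lengths are in m, angles in rad, forces in N, time in s.
With the tool pointing down it reaches from about 0.375 to 0.9 m from the base axis. Payload 3.1 kg.
Tool frame: the origin (TCP) lies between the finger pads; the fingertips stand 8 mm ahead of it and the grasp point (between the pads) lies 11 mm behind it; z points along the fingers, y is the line along which they close (so a half turn about z gives the same grasp; the last joint's range is limited). The gripper opens to 87 mm and grips with 3 to 60 N. Pads are 19 mm wide; open, the fingers measure 117 mm over their backs; the gripper's body (75 mm by 190 mm) begins 51 mm behind the grasp point.
Start: joints at [-1.442, 0.527, 1.433, -0, 1.181, -0.178], TCP at [0.189, -0.596, 0.231] pointing down, gripper open.
Joint ranges: [-3.08, 3.08], [-0.75, 2.2], [0.22, 2.44], [-1.43, 4.57], [0, 2.65], [-2.85, 2.85]. Speed limits (rad/s): [2.79, 2.79, 3.14, 3.14, 3.14, 3.14].

INTERFACE

Orientations are given as a unit quaternion [x, y, z, w].
In Python, from rig import robot, vision, job gives the robot as it stands.
- The arm moves only by the shell command python3 -m handwheel 'ROWS' [OPENING] [FORCE]. ROWS is JSON, a list of rows, each a list of 4 numbers: the shift along the tool's x, y, z as a fraction of full scale, then the turn about the tool's z as a fraction of full scale. A call has 1 to 20 rows; each row is the pose to reach, as a shift and turn from the pose commanded when the call began, along the tool's axes at that moment, turning the shorter way round; what a row does not reach only later rows make up. Full scale, the value 1, is 300 mm for a shift and 2 pi rad for a turn. A row lasts 1/12 s, in which the tool goes at most 41.7 mm and 7.16 degrees, less where a joint would pass 70% of its speed; a pose out of reach is approached as far as the arm can. A call with a number of a shift or a turn outside -1 to 1 is refused whole. A call with a gripper value outside its range is refused whole. OPENING is the opening in per cent of the stroke, from 0 (shut) to 100 (fully open), set as the call begins (- or left out, the last holds). The fingers move at their own pace and stop on an object; FORCE is the grip in N (left out, the last holds). Time passes only in rows, so rows that repeat a pose let the fingers close. It gives the time, the measured TCP pose, the force, the opening and the grip force at its end, in the units of the state.
- robot.get_obs(): the state, without advancing time (a new reading comes with each control period).
- vision.camera(name): name is "side" or "top" or "wrist"; returns a dict with "frame" (480x640x3 uint8, red, green, blue), "K" (3x3 intrinsics, pixels), "cam_to_world" (4x4, takes a point from camera to world coordinates); the wrist camera has in their place "hand_eye" (4x4, takes a point from camera to tool coordinates, whose origin is the TCP and whose axes are the flange's). Camera axes: x right, y down, z forward; pixel columns grow to the right and rows downward; lengths in m; the calibration is good to about 2 mm. A picture is of the moment at which its call begins: read the wrist's pose just before it. There is no depth.
- job.hand_in(): hands the job in; it is judged then, once.
Trained networks look in the newest picture that a camera, given by its name, has taken for a name from the list of things; names that differ only in an ending like _2 or _b are one class to them, and where a whole thing is asked for, a point or a joint stands for the part that bears it (a point fixed in the world has none). Each returns a list of dicts, best first, with "conf" (0 to 1); they miss things now and then, are a little off and sometimes report something else, mostly with a low value. They report only what shows in the picture. A call takes as long as a camera call.
- vision.look_for(camera, label): "point" ([row, column] in pixels, amid what is visible of it).
- vision.outline_of(camera, label): "mask" (480x640 bool, what is visible of it) and "point" ([row, column] in pixels, amid what is visible of it).
The state is a dict: "time": time; "q": joint angles; "joint_velocities": joint speeds; "joint_torque": joint torques, N m; "position": TCP position; "tool_rot": TCP orientation; "ft_force": force on the tool from outside, world axes, zero at the start; "moment": the same for the moment, N m; "grip_width": finger opening in m; "grip_force": force on a finger pad.
Only numpy, scipy, OpenCV 4.12 (cv2) and the standard library are available. Lean on these libraries where they do the work, as an engineer would, in place of code of your own. Each camera call takes 0.05 s, during which the arm holds its last target. There are 200 camera calls.

TASK

In this printer and camera repair shop, first clear the gear, the ink cartridge and the lens barrel off the bed of the light tester and put them into the round blue biscuit tin. Then take the amber glass cell out of the rack, touching it with the fingers only on its two white frosted sides, never on its clear glass, and hold it upright and steady in the light path, centred on the beam midway between lamp and sensor with its clear glass ends facing them and without it touching the tester. Finish while still holding it there, and leave the other two cells and all other things on the table alone.

Things in the scene. Friction and masses are not known exactly. Their poses are not given: they have to be found in the camera images.
- tester: Light tester, fixed: aluminium bed 90 (x) x 360 (y) mm, 10 thick, origin at the centre of its underside, turned up to 0.25 rad. Yellow lamp housing at its +y end, black sensor housing at -y, each 70 (x) x 60 (y) mm, tops 82.5 mm above the table, inner faces at y = +120 and -120 mm. Light runs along its y at x = 0, 55 mm above the table. A red line across the bed marks the middle.
- beam_mid (a point): The point of the light path midway between lamp and sensor: 55 mm above the table (45 mm above the bed), axes as the tester's (y along the light).
- cell: Amber glass cell (cuvette-shaped solid block, 50 g): 24 mm long (x), 16 wide (y), 50 tall (z), origin at the centre of its underside. White frosted sides face +y and -y (grip across these 16 mm; either way round is good), clear amber ends face +x and -x. Stands upright in one of the rack's three pockets, underside 4 mm above the table, 38 mm showing above the rack; lift it straight up.
- cell_center (a point): Middle of the amber cell, 25 mm above its underside, axes as the cell's.
- cell_glass: The amber clear glass of the cell (24 x 12 x 50 mm between the frosted sides): its end faces (+x, -x), top and bottom; not to be touched by the fingers. Same origin and axes as the cell.
- cell_frost_a: White frosted side plate of the amber cell on its +y side, 22 x 2 x 50 mm. Same origin and axes as the cell.
- cell_frost_b: White frosted side plate of the amber cell on its -y side, 22 x 2 x 50 mm. Same origin and axes as the cell.
- rack: Blue plastic rack, fixed, 180 (its x) x 56 (its y) x 16 mm tall, origin at the centre of its underside. Three pockets in a row along its x, 55 mm apart, 12 mm deep, 2 mm wider than the cells; each cell's long side runs along the row. It stands left or right of the tester.
- gear: White plastic gear lying flat on the tester's bed, about 39 mm over the teeth (36 mm solid), 22 mm tall, about 30 g; origin at the centre of its underside, which rests 10 mm above the table.
- gear_center (a point): Middle of the gear, 11 mm above its underside.
- cartridge: Black ink cartridge with magenta sides, dry, about 40 g, standing on the bed: 16 mm thick (its x), 50 mm long (its y), 40 mm tall; origin at the centre of its underside. Its long side lies roughly along the light path.
- cartridge_center (a point): Middle of the cartridge, 20 mm above its underside.
- lens: Dark metal lens barrel with a red ring, standing on the bed: 30 mm diameter, 35 mm tall, about 60 g; origin at the centre of its underside.
- lens_center (a point): Middle of the lens barrel, 17.5 mm above its underside.
- tin: Round blue biscuit tin, open at the top, loose, 400 g: 160 mm outer diameter, 45 mm tall, walls 3 mm, floor 3 mm; origin at the centre of its underside. It stands on the other side of the tester from the rack.
- tin_in (a point): Centre of the tin's inner floor, 3 mm above the table.
- green_cell: Green cell in the rack, same shape as the amber one; leave it.
- blue_cell: Blue cell in the rack, same shape as the amber one; leave it.
- glue_bottle: White glue bottle with red cap, 40 mm diameter, 110 mm tall, origin under its centre; leave it.
- spray_can: Green spray can, 60 mm diameter, 170 mm tall, origin under its centre; leave it.
- screwdriver: Screwdriver lying on the table between robot and tester, handle towards its -x; leave it.
- tape_roll: Roll of brown tape lying flat beyond the tester, 90 mm diameter, 24 mm tall; leave it.
- brush: Brush lying on the table, handle towards its -x; leave it.

How it is judged:
On the way, in this order (a step that is already met when the one before it is completed fails the run):
1. gear, cartridge and lens barrel all lie released in the tin (horizontal distance between each of gear_center, cartridge_center, lens_center and tin_in below 0.074 m and height (world z) of each of gear_center, cartridge_center, lens_center below 0.065 m and contact force between the fingers and gear below 0.1 N and contact force between the fingers and cartridge below 0.1 N and contact force between the fingers and lens below 0.1 N and distance of cell from where it was at the start of the episode below 0.02 m), for 0.2 s.
2. the amber cell is held by its frosted sides in the light path (x of cell_center in the frame of beam_mid between -0.006 and 0.006 m and y of cell_center in the frame of beam_mid between -0.035 and 0.035 m and z of cell_center in the frame of beam_mid between -0.01 and 0.01 m and angle between the x axis of cell and the y axis of tester, either way round below 0.2 rad and angle between cell's own z axis and vertical below 0.15 rad and contact force between the fingers and cell_frost_a above 1 N and contact force between the fingers and cell_frost_b above 1 N and contact force between cell and tester below 0.1 N and linear speed of cell below 0.02 m/s), for 0.3 s.
At the end, for the whole second after the job is handed in: The three parts lie released in the tin (centres within 74 mm of its axis, under 65 mm high); amber cell held still by both frosted sides, off the tester, its middle within 6 mm sideways, 10 mm in height, 35 mm along the beam of mid beam, ends within 0.2 rad of the beam, upright within 0.15 rad (all of step 2 and horizontal distance between each of gear_center, cartridge_center, lens_center and tin_in below 0.074 m and height (world z) of each of gear_center, cartridge_center, lens_center below 0.065 m and contact force between the fingers and gear below 0.1 N and contact force between the fingers and cartridge below 0.1 N and contact force between the fingers and lens below 0.1 N); the arm keeps its last pose, push and grip.
It fails at once if the fingers touch the clear glass of the amber cell (contact force between the fingers and cell_glass above 0.5 N).
It fails at once if the amber cell is knocked against the tester (contact force between cell and tester above 1 N).
It fails at once if another cell or a bystander is disturbed (moved more than 40 mm; cells 20 mm) (distance of any of green_cell, blue_cell from where it was at the start of the episode above 0.02 m or distance of any of glue_bottle, spray_can, screwdriver, tape_roll, brush from where it was at the start of the episode above 0.04 m).
It also fails if it takes over 72 s, if anything falls off the work surface, if the arm or the gripper's body presses on something with over 40 N, if the wrist force passes 120 N, or if a joint passes its speed limit or range.

## Working session

There is one attempt and no reset: what is moved stays moved. The work goes in short steps, Python scripts to look and compute and a shell command to move; the robot and the scene stay as the last step left them, time stands still between calls to the robot, and variables do not carry over. Pictures are saved under pics/ and viewed, at most 13 in all, crops included, and the job is handed in when it is done.

```bash
ls; mkdir -p pics; cat > h.py <<'E'
import numpy as np, cv2
from scipy.spatial.transform import Rotation as R
from rig import robot, vision, job
def ray(c,rc,T=None):
    T=c["cam_to_world"] if T is None else T
    T=np.array(T); d=np.linalg.inv(c["K"])@np.array([rc[1],rc[0],1.]); return T[:3,3],T[:3,:3]@d
def at(c,rc,z,T=None):
    o,d=ray(c,rc,T); return o+d*(z-o[2])/d[2]
def wT(o,c):
    T=np.eye(4);T[:3,:3]=R.from_quat(o["tool_rot"]).as_matrix();T[:3,3]=o["position"];return T@np.array(c["hand_eye"])
def shot(name,fn=None):
    o=robot.get_obs(); c=vision.camera(name)
    if fn: cv2.imwrite("pics/"+fn,c["frame"][:,:,::-1])
    return c,(wT(o,c) if name=="wrist" else np.array(c["cam_to_world"]))
def yaw(): 
    o=robot.get_obs(); M=R.from_quat(o["tool_rot"]).as_matrix(); return o,M
E
python3 - <<'E'
from h import *
o,M=yaw();print(o);print(M.round(3))
for n in("top","side"):
    c,T=shot(n,n+"0.png"); print(n,T.round(3).tolist())
    for l,z in dict(tester=.01,cell=.054,rack=.016,gear=.032,cartridge=.05,lens=.045,tin=.0,green_cell=.054,blue_cell=.054,glue_bottle=.1,spray_can=.17,screwdriver=.01,tape_roll=.024,brush=.01).items():
        print(l,[(np.round(d["point"]).tolist(),round(d["conf"],2),at(c,d["point"],z,T).round(3).tolist()) for d in vision.look_for(n,l)[:2]])
E
```

```text
pics
{'time': 0.0, 'q': array([-1.44250707e+00,  5.28498271e-01,  1.43389974e+00, -4.53251446e-05,
        1.18140283e+00, -1.78523199e-01]), 'joint_velocities': array([-0.00031296,  0.00205564, -0.00122622,  0.00083686, -0.00030182,
        0.00097751]), 'joint_torque': array([-1.31036486e-03, -4.40047038e+01, -1.76589078e+01,  6.30643009e-02,
        5.84523682e-02, -1.82078566e-04]), 'position': array([ 0.1886719 , -0.59508602,  0.22955272]), 'tool_rot': array([ 9.88254402e-01,  1.52813671e-01,  6.77865466e-06, -1.10427176e-03]), 'ft_force': array([-0.85666344, -0.32860648, -0.5547543 ]), 'moment': array([0.03876432, 0.01582417, 0.01932761]), 'grip_force': 0.0, 'grip_width': 0.08720435440113149}
[[ 0.953  0.302 -0.   ]
 [ 0.302 -0.953  0.002]
 [ 0.    -0.002 -1.   ]]
top [[-0.018, -0.983, 0.181, 0.394], [-1.0, 0.015, -0.018, -0.029], [0.015, -0.181, -0.983, 1.06], [0.0, 0.0, 0.0, 1.0]]
tester [([221.0, 312.0], 0.8, [0.613, -0.018, 0.01]), ([263.0, 453.0], 0.49, [0.512, -0.335, 0.01])]
cell [([242.0, 457.0], 0.61, [0.554, -0.334, 0.054]), ([217.0, 338.0], 0.41, [0.612, -0.075, 0.05
[... 1494 characters left out ...]
0.045])]
tin [([172.0, 225.0], 0.66, [0.483, 0.347, 0.0])]
green_cell [([385.0, 338.0], 0.61, [0.443, -0.328, 0.054]), ([385.0, 362.0], 0.36, [0.479, -0.346, 0.054])]
blue_cell [([372.0, 369.0], 0.82, [0.501, -0.331, 0.054]), ([257.0, 351.0], 0.17, [0.599, -0.095, 0.054])]
glue_bottle [([166.0, 349.0], 0.96, [0.707, 0.114, 0.1])]
spray_can [([390.0, 487.0], 0.84, [0.589, -0.482, 0.17]), ([373.0, 369.0], 0.67, [0.46, -0.386, 0.17])]
screwdriver [([274.0, 254.0], 0.87, [0.42, -0.011, 0.01]), ([175.0, 225.0], 0.64, [0.476, 0.324, 0.01])]
tape_roll [([224.0, 393.0], 0.95, [0.743, -0.027, 0.024]), ([385.0, 341.0], 0.54, [0.456, -0.317, 0.024])]
brush [([144.0, 289.0], 0.91, [0.671, 0.372, 0.01])]
```

View pics/top0.png

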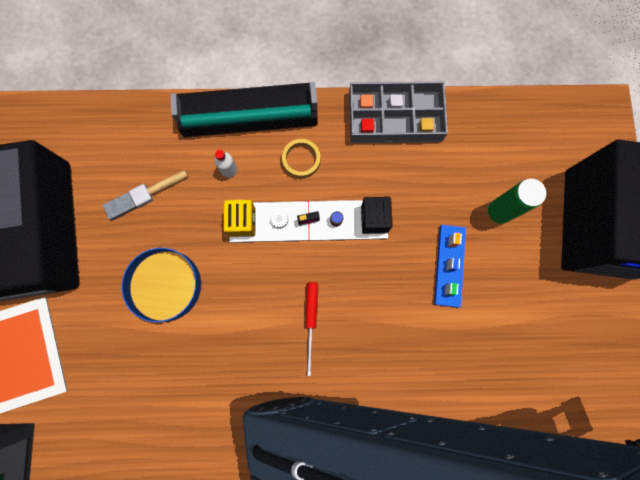

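View pics/side0.png

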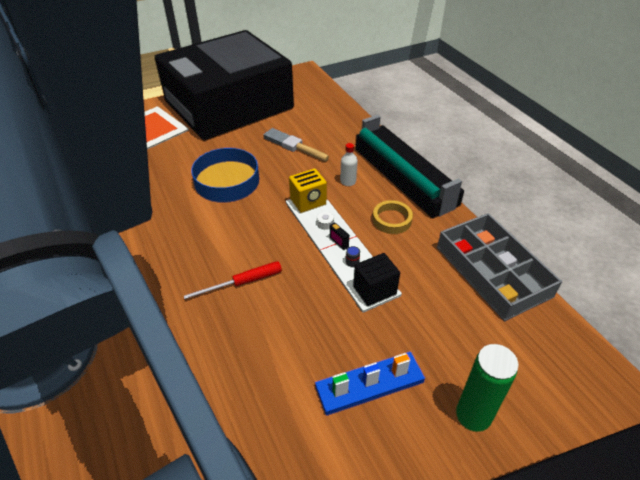

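The top view shows the gear (219,279), cartridge (218,308) and lens (218,337) on the bed. The amber cell is the far one in the rack (239,456), and the tin is at (285,162). The side view agrees. I'll go over the rack first for a close look.

```bash
cat >> h.py <<'E'
def go(p,xa):
    "print tool-frame fractions for TCP target p (world), tool x axis at angle xa (rad)"
    o,M=yaw(); d=M.T@(np.array(p)-o["position"])/.3
    a=np.arctan2(M[1,0],M[0,0]); t=-(xa-a); t=(t+np.pi)%(2*np.pi)-np.pi
    print("pos",o["position"].round(4),"xa",round(a,4),"q6",round(o["q"][5],2),"t",round(o["time"],2),"w",round(o["grip_width"],4)); print("GO",d.round(4).tolist(),round(t/2/np.pi,4),"rows>=",int(np.ceil(max(np.linalg.norm(d)*.3/.0417,abs(np.degrees(t))/7.16)))+1)
E
python3 - <<'E'
from h import *
c,T=shot("wrist"); print(np.array(c["hand_eye"]).round(3), c["K"])
go([.45,-.33,.30],0)
E
```

```text
[[-0.001 -0.958 -0.286  0.08 ]
 [ 1.    -0.001  0.001 -0.001]
 [-0.001 -0.286  0.958 -0.154]
 [ 0.     0.     0.     1.   ]] [[383.51416196   0.         318.32537438]
 [  0.         383.51416196 237.94141463]
 [  0.           0.           1.        ]]
pos [ 0.1888 -0.5958  0.2306] xa 0.3068 q6 -0.18 t 1.55 w 0.0871
GO [1.0976, -0.5816, -0.2315] 0.0488 rows>= 11
```

```bash
python3 -m handwheel '[[1,-0.5,-0.1,0.049],[1,-0.5,-0.1,0.049],[1,-0.5,-0.1,0.049],[1,-0.5,-0.1,0.049],[1,-0.5,-0.1,0.049],[1,-0.5,-0.1,0.049],[1,-0.5,-0.1,0.049],[1,-0.5,-0.1,0.049],[1,-0.5,-0.1,0.049],[1,-0.5,-0.1,0.049]]' 100
python3 -c "
from h import *
go([.53,-.33,.23],0)"
```

```text
time: 2.38
position: [0.4312, -0.3602, 0.261]
tool_rot: [1.0, 0.002, 0.0, 0.0]
ft_force: [0.9, -0.4, -0.2]
grip_width: 0.0871
grip_force: 0.0
pos [ 0.4312 -0.3602  0.261 ] xa 0.0039 q6 0.67 t 2.38 w 0.0871
GO [0.3296, -0.0995, 0.1035] 0.0006 rows>= 4
```

```bash
python3 -m handwheel '[[0.33,-0.1,0.1,0],[0.33,-0.1,0.1,0],[0.33,-0.1,0.1,0],[0.33,-0.1,0.1,0],[0.33,-0.1,0.1,0],[0.33,-0.1,0.1,0]]' >/dev/null
python3 - <<'E'
from h import *
c,T=shot("wrist","w1.png")
for l,z in dict(cell=.054,green_cell=.054,blue_cell=.054,rack=.016,cell_frost_a=.05).items():
    for d in vision.outline_of("wrist",l)[:2]:
        m=d["mask"].astype(np.uint8); ys,xs=np.nonzero(m)
        P=np.array([at(c,(y,x),z,T)[:2] for y,x in zip(ys[::3],xs[::3])],np.float32)
        r=cv2.minAreaRect(P); print(l,round(d["conf"],2),np.round(d["point"]),len(ys),at(c,d["point"],z,T).round(4),np.round(r[0],4),np.round(r[1],4),round(r[2],1))
E
```

```text
cell 0.87 [175. 321.] 606 [ 0.5638 -0.3351  0.054 ] [ 0.5656 -0.3333] [0.0158 0.028 ] 82.1
green_cell 0.67 [284. 304.] 689 [ 0.463  -0.3195  0.054 ] [ 0.4631 -0.3186] [0.0162 0.0404] 82.3
green_cell 0.25 [112.  22.] 1739 [ 0.6159 -0.0904  0.054 ] [ 0.6164 -0.0921] [0.0435 0.0288] 89.8
blue_cell 0.94 [230. 311.] 588 [ 0.5149 -0.3259  0.054 ] [ 0.5143 -0.3259] [0.0147 0.0331] 81.4
rack 0.86 [212. 314.] 8404 [ 0.5226 -0.3284  0.016 ] [ 0.5091 -0.3256] [0.0576 0.1821] 82.3
cell_frost_a 0.46 [172. 310.] 70 [ 0.5664 -0.3257  0.05  ] [ 0.5652 -0.3261] [0.002  0.0242] 81.8
```

View pics/w1.png

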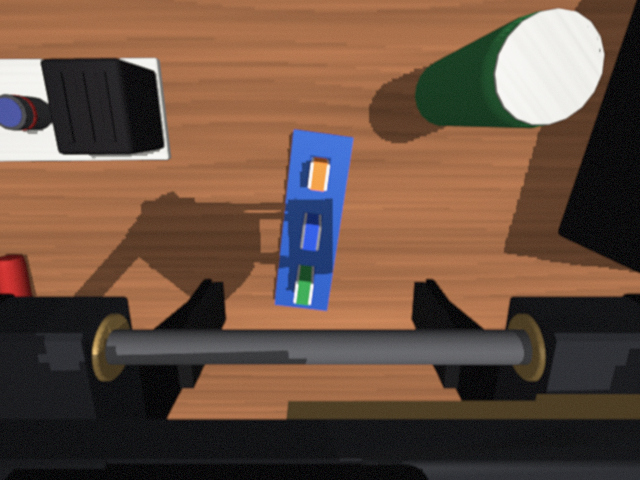

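Amber cell is at pixel (175,319), at the far end of the rack. The rack's row runs at about -7.8°, with the rack centre at (0.509,-0.326). Next, the tester.

```bash
python3 -m handwheel '[[0.27,-1,-0.1,-0.25],[0.27,-1,-0.1,-0.25],[0.27,-1,-0.1,-0.25],[0.27,-1,-0.1,-0.25],[0.27,-1,-0.1,-0.25],[0.27,-1,-0.1,-0.25],[0.27,-1,-0.1,-0.25],[0.27,-1,-0.1,-0.25],[0.27,-1,-0.1,-0.25],[0.27,-1,-0.1,-0.25],[0.27,-1,-0.1,-0.25],[0.27,-1,-0.1,-0.25],[0.27,-1,-0.1,-0.25],[0.27,-1,-0.1,-0.25],[0.27,-1,-0.1,-0.25],[0.27,-1,-0.1,-0.25]]'
python3 - <<'E'
from h import *
c,T=shot("wrist","w2.png")
for l,z in dict(tester=.01,gear=.032,cartridge=.05,lens=.045).items():
    for d in vision.outline_of("wrist",l)[:2]:
        m=d["mask"].astype(np.uint8); ys,xs=np.nonzero(m)
        P=np.array([at(c,(y,x),z,T)[:2] for y,x in zip(ys[::3],xs[::3])],np.float32)
        r=cv2.minAreaRect(P); print(l,round(d["conf"],2),np.round(d["point"]),len(ys),at(c,d["point"],z,T).round(4),np.round(r[0],4),np.round(r[1],4),round(r[2],1))
# bed: white pixels, red line
hsv=cv2.cvtColor(c["frame"],cv2.COLOR_RGB2HSV)
w=((hsv[...,1]<30)&(hsv[...,2]>190)).astype(np.uint8)
n,L,S,_=cv2.connectedComponentsWithStats(w); k=1+np.argmax(S[1:,4]); ys,xs=np.nonzero(L==k)
P=np.array([at(c,(y,x),.01,T)[:2] for y,x in zip(ys[::3],xs[::3])],np.float32); print("bed",cv2.minAreaRect(P),S[k])
go([.61,.05,.2],np.pi/2)
E
```

```text
time: 4.52
position: [0.6097, -0.0326, 0.2607]
tool_rot: [0.708, 0.706, 0.0, 0.0]
ft_force: [-0.5, 0.3, -0.6]
grip_width: 0.0869
grip_force: 0.0
tester 0.56 [152. 322.] 25049 [0.6147 0.0185 0.01  ] [ 0.6178 -0.0147] [0.0906 0.3435] 0.5
cartridge 0.97 [182. 327.] 899 [ 0.6192 -0.0064  0.05  ] [ 0.6175 -0.0061] [0.0163 0.0525] 10.2
cartridge 0.51 [113. 327.] 1245 [0.6185 0.0561 0.05  ] [0.6183 0.0573] [0.0352 0.034 ] 85.0
lens 0.77 [242. 324.] 809 [ 0.6167 -0.0679  0.045 ] [ 0.6168 -0.0668] [0.037  0.0274] 89.8
bed ((0.6175317168235779, 0.07506195455789566), (0.16284532845020294, 0.08934848755598068), 89.77423095703125) [ 278    0   94  177 8507]
pos [ 0.6098 -0.0325  0.2606] xa 1.5692 q6 -0.23 t 4.77 w 0.0873
GO [0.2749, 0.0002, 0.2019] -0.0003 rows>= 4
```

View pics/w2.png

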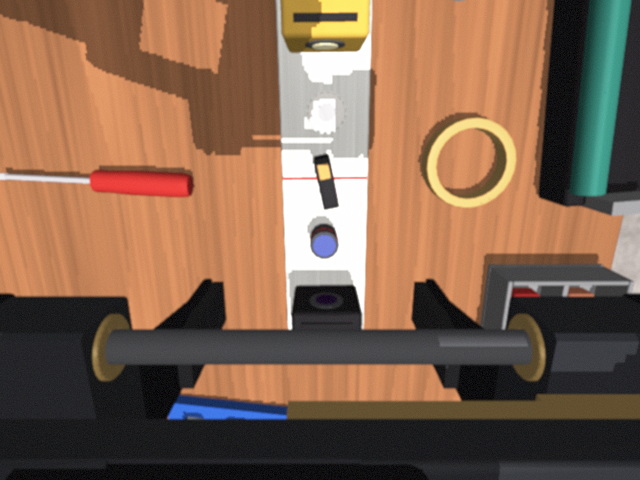

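Gear is at (113,325), cartridge at (182,327) tilted about 10°, lens at (242,324), and the red line at row 178. The tester is almost aligned with the world axes. Next I need exact values.

```bash
python3 - <<'E'
from h import *
c,T=shot("wrist")
f=c["frame"].astype(int); 
red=(f[...,0]-f[...,1]>60)&(f[...,0]-f[...,2]>60); red[:,:278]=0; red[:,374:]=0; red[:165]=0; red[192:]=0; 
ys,xs=np.nonzero(red); m=(xs<305)|(xs>345); P=np.array([at(c,(y,x),.01,T)[:2] for y,x in zip(ys[m],xs[m])])
print("red",len(P),P.min(0),P.max(0),np.polyfit(P[:,0],P[:,1],1), np.polyval(np.polyfit(P[:,0],P[:,1],1),.6175))
# bed edges: grey-ish vs wood, rows
hsv=cv2.cvtColor(c["frame"],cv2.COLOR_RGB2HSV); E=[]
for r in list(range(60,90))+list(range(150,172))+list(range(185,275)):
    q=np.nonzero(hsv[r,260:390,1]<60)[0]+260
    a=at(c,(r,q.min()-.5),.01,T);b=at(c,(r,q.max()+.5),.01,T); E.append([a[1],a[0],b[0]])
E=np.array(E); ok=abs(E[:,2]-E[:,1]-.09)<.004; E=E[ok]; print(len(E)); 
for j in(1,2): print(np.polyfit(E[:,0],E[:,j],1),np.median(E[:,j]))
print("gear",at(c,(113,326),.032,T)); print([(d["point"],d["conf"]) for d in vision.look_for("wrist","gear")])
go([.6178,.058,.1],np.pi/2)
E
```

```text
red 324 [ 0.5679011  -0.02218177] [0.66888354 0.00536968] [ 0.00519332 -0.01190182] -0.008694942841370212
142
[-0.00509711  0.57206701] 0.5722407106433265
[-0.0076097   0.66248917] 0.6627615135098763
gear [0.61822058 0.0562925  0.032     ]
[([110.2, 327.3], 0.67)]
pos [ 0.6098 -0.0324  0.2606] xa 1.5694 q6 -0.23 t 4.87 w 0.0869
GO [0.3015, 0.0262, 0.5352] -0.0002 rows>= 6
```

```bash
python3 -m handwheel '[[0.298,0.028,0.3,0],[0.298,0.028,0.4,0],[0.298,0.028,0.45,0],[0.298,0.028,0.5,0],[0.298,0.028,0.5,0],[0.298,0.028,0.57,0],[0.298,0.028,0.64,0],[0.298,0.028,0.7,0],[0.298,0.028,0.75,0],[0.298,0.028,0.78,0],[0.298,0.028,0.795,0],[0.298,0.028,0.795,0]]' 68
python3 -m handwheel '[[0,0,0,0],[0,0,0,0],[0,0,0,0],[0,0,0,0],[0,0,0,0],[0,0,0,0]]' 20 15
```

```text
time: 5.87
position: [0.6184, 0.0566, 0.0219]
tool_rot: [0.708, 0.707, -0.0, -0.0]
ft_force: [0.0, 0.7, 0.0]
grip_width: 0.0592
grip_force: 0.0
time: 6.37
position: [0.6187, 0.057, 0.0228]
tool_rot: [0.707, 0.707, 0.0, 0.0]
ft_force: [-0.7, 0.6, 3.8]
grip_width: 0.0354
grip_force: 15.0
```

```bash
python3 -m handwheel '[[0,0,-0.1,0],[0,0,-0.22,0],[0,0,-0.35,0],[0,0,-0.49,0],[0,0,-0.6,0],[0.6,-0.46,-0.6,0],[0.6,-0.46,-0.6,0],[0.6,-0.46,-0.6,0],[0.6,-0.46,-0.6,0],[0.6,-0.46,-0.6,0],[0.6,-0.46,-0.6,0],[0.6,-0.46,-0.6,0]]'
python3 - <<'E'
from h import *
c,T=shot("wrist","w3.png")
for n in("wrist","top"):
    if n=="top": c,T=shot("top")
    for d in vision.outline_of(n,"tin")[:1]:
        ys,xs=np.nonzero(d["mask"]); 
        print(n,d["conf"],d["point"],len(ys),xs.min(),xs.max(),ys.min(),ys.max())
        for z in (0.045,):
            P=np.array([at(c,(y,x),z,T)[:2] for y,x in zip(ys,xs)],np.float32)
            print(z,cv2.minEnclosingCircle(P),P.min(0),P.max(0))
E
```

```text
time: 7.37
position: [0.4764, 0.2401, 0.202]
tool_rot: [0.706, 0.709, -0.001, -0.001]
ft_force: [-0.1, 0.2, -0.5]
grip_width: 0.0354
grip_force: 15.0
wrist 0.58 [123.0, 316.9] 33830 216 419 17 228
0.045 ((0.4753694236278534, 0.31433576345443726), 0.07998455315828323) [0.39664903 0.23527871] [0.5547801  0.39322683]
top 0.83 [284.9, 188.1] 1021 168 200 255 317
0.045 ((0.46930617094039917, 0.26457667350769043), 0.06627240031957626) [0.4031703  0.22282344] [0.53532493 0.2896479 ]
```

View pics/w3.png

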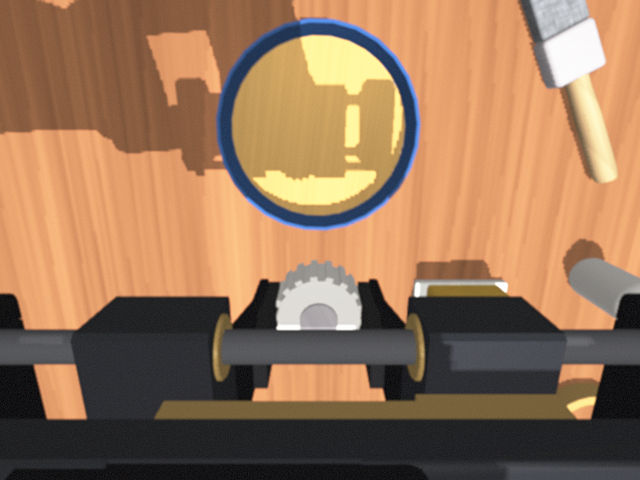

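Gear held (gripped at 35 mm); the tin's rim is centred at pixel (123,317) and fits an 80 mm circle at (0.4755,0.314). Placing the gear on its far (+y) side.

```bash
python3 -m handwheel '[[0.397,0,0,0],[0.397,0,0.0,0],[0.397,0,0.05,0],[0.397,0,0.15,0],[0.397,0,0.28,0],[0.397,0,0.4,0],[0.397,0,0.5,0],[0.397,0,0.56,0],[0.397,0,0.59,0],[0.397,0,0.6,0],[0.397,0,0.6,0]]'
python3 -m handwheel '[[0,0,0,0],[0,0,0,0],[0,0,0,0],[0,0,-0.05,0],[0,0,-0.15,0],[0,0,-0.28,0],[0,0,-0.42,0],[0,0,-0.5,0],[0,0,-0.5,0]]' 55
python3 -c "
from h import *
a=np.pi/2+.178
go([.6178,-.0065,.028],a)"
```

```text
time: 8.48
position: [0.4817, 0.3556, 0.0217]
tool_rot: [0.708, 0.706, -0.0, 0.0]
ft_force: [0.3, 0.3, 0.6]
grip_width: 0.0352
grip_force: 15.0
time: 9.23
position: [0.4845, 0.3585, 0.1798]
tool_rot: [0.707, 0.707, 0.007, 0.002]
ft_force: [0.3, 0.6, -0.8]
grip_width: 0.0477
grip_force: 0.0
pos [0.4845 0.3585 0.1798] xa 1.5702 q6 0.45 t 9.23 w 0.0477
GO [-1.2198, 0.4382, 0.5038] -0.0284 rows>= 12
```

```bash
python3 -m handwheel '[[-1,0.44,0,-0.028],[-1,0.44,0,-0.028],[-1,0.44,0,-0.028],[-1,0.44,0,-0.028],[-1,0.44,0,-0.028],[-1,0.44,0,-0.028],[-1,0.44,0,-0.028],[-1,0.44,0,-0.028],[-1,0.44,0,-0.028],[-1,0.44,0,-0.028],[-1,0.44,0,-0.028]]'
python3 - <<'E'
from h import *
c,T=shot("wrist")
for l,z in dict(cartridge=.05,lens=.045).items():
    for d in vision.outline_of("wrist",l)[:1]:
        ys,xs=np.nonzero(d["mask"])
        P=np.array([at(c,(y,x),z,T)[:2] for y,x in zip(ys,xs)],np.float32)
        r=cv2.minAreaRect(P); print(l,round(d["conf"],2),np.round(d["point"]),len(ys),np.round(r[0],4),np.round(r[1],4),round(r[2],1))
go([.618,-.0063,.028],np.pi/2+.178)
E
```

```text
time: 10.15
position: [0.6115, 0.0562, 0.1717]
tool_rot: [0.643, 0.766, -0.0, -0.001]
ft_force: [-0.0, 0.2, -0.7]
grip_width: 0.0479
grip_force: 0.0
cartridge 0.84 [296. 310.] 1260 [0.6159 0.0042] [0.0162 0.0545] 11.8
lens 0.72 [371. 296.] 785 [ 0.6167 -0.0726] [0.03   0.0251] 10.0
pos [0.6113 0.0577 0.1719] xa 1.7477 q6 -0.26 t 10.3 w 0.0481
GO [-0.2141, -0.0152, 0.4797] -0.0002 rows>= 5
```

```bash
python3 -m handwheel '[[-0.1,-0.01,0,0],[-0.206,-0.018,0.05,-0.002],[-0.206,-0.018,0.15,-0.002],[-0.206,-0.018,0.25,-0.002],[-0.206,-0.018,0.33,-0.002],[-0.206,-0.018,0.4,-0.002],[-0.206,-0.018,0.45,-0.002],[-0.206,-0.018,0.475,-0.002],[-0.206,-0.018,0.48,-0.002],[-0.206,-0.018,0.48,-0.002]]'
python3 -m handwheel '[[0,0,0,0],[0,0,0,0],[0,0,0,0],[0,0,0,0],[0,0,0,0],[0,0,0,0]]' 5 15
```

```text
time: 11.13
position: [0.6177, -0.0048, 0.0281]
tool_rot: [0.637, 0.771, -0.0, -0.0]
ft_force: [-0.3, 0.6, -0.2]
grip_width: 0.0475
grip_force: 0.0
time: 11.63
position: [0.6179, -0.0058, 0.0284]
tool_rot: [0.638, 0.77, 0.0, 0.0]
ft_force: [0.1, -0.2, 1.6]
grip_width: 0.0161
grip_force: 10.4
```

```bash
python3 -m handwheel '[[0,0,-0.1,0],[0,0,-0.22,0],[0,0,-0.35,0],[0,0,-0.47,0],[0,0,-0.52,0],[0.9,-0.26,-0.52,0.031],[0.9,-0.26,-0.52,0.031],[0.9,-0.26,-0.52,0.031],[0.9,-0.26,-0.52,0.031],[0.9,-0.26,-0.52,0.031],[0.9,-0.26,-0.52,0.031],[0.9,-0.26,-0.52,0.031],[0.9,-0.26,-0.52,0.031],[0.9,-0.26,-0.52,0.031],[0.9,-0.26,-0.52,0.031]]'
python3 - <<'E'
from h import *
c,T=shot("wrist","w4.png")
for l in("tin","gear","cartridge"):
    for d in vision.outline_of("wrist",l)[:1]:
        ys,xs=np.nonzero(d["mask"]); P=np.array([at(c,(y,x),.045 if l=="tin" else .025,T)[:2] for y,x in zip(ys,xs)],np.float32)
        print(l,round(d["conf"],2),np.round(d["point"]),cv2.minEnclosingCircle(P))
go([.4755,.314,.024],np.pi/2)
E
```

```text
time: 12.88
position: [0.4911, 0.2448, 0.1841]
tool_rot: [0.709, 0.705, 0.0, 0.0]
ft_force: [0.0, -0.7, -0.2]
grip_width: 0.016
grip_force: 15.0
tin 0.58 [136. 290.] ((0.4753781855106354, 0.3140708804130554), 0.07987866550683975)
gear 0.6 [ 81. 306.] ((0.4832265377044678, 0.35635191202163696), 0.019796721637248993)
cartridge 0.89 [304. 318.] ((0.4915893077850342, 0.14620918035507202), 0.07470910996198654)
pos [0.4917 0.2438 0.184 ] xa 1.5612 q6 0.27 t 13.08 w 0.0158
GO [0.2335, -0.0562, 0.5332] -0.0015 rows>= 6
```

View pics/w4.png

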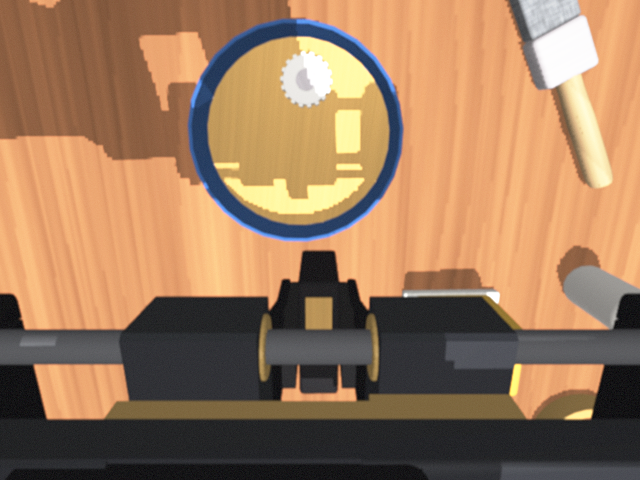

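Gear lies in the tin at pixel (81,306), and the cartridge is held upright. I'll place the cartridge at the tin's -x side and keep a spot free for the lens.

```bash
python3 -m handwheel '[[0.1,-0.07,0,0],[0.219,-0.158,0,-0.0015],[0.219,-0.158,0.05,-0.0015],[0.219,-0.158,0.14,-0.0015],[0.219,-0.158,0.25,-0.0015],[0.219,-0.158,0.35,-0.0015],[0.219,-0.158,0.44,-0.0015],[0.219,-0.158,0.5,-0.0015],[0.219,-0.158,0.525,-0.0015],[0.219,-0.158,0.533,-0.0015],[0.219,-0.158,0.533,-0.0015],[0.219,-0.158,0.533,-0.0015]]'
python3 -m handwheel '[[0,0,0,0],[0,0,0,0],[0,0,0,0],[0,0,-0.05,0],[0,0,-0.15,0],[0,0,-0.28,0],[0,0,-0.42,0],[0,0,-0.52,0],[0,0,-0.52,0]]' 38
python3 -c "
from h import *
go([.617,-.068,.028],np.pi/2)"
```

```text
time: 14.08
position: [0.445, 0.3112, 0.0251]
tool_rot: [0.707, 0.708, 0.001, 0.0]
ft_force: [-0.2, -1.2, -0.4]
grip_width: 0.0161
grip_force: 15.0
time: 14.83
position: [0.4478, 0.3132, 0.1873]
tool_rot: [0.706, 0.708, 0.007, 0.003]
ft_force: [1.2, -0.1, -0.3]
grip_width: 0.0328
grip_force: 0.0
pos [0.4478 0.3132 0.1873] xa 1.5733 q6 0.4 t 14.83 w 0.0328
GO [-1.2751, 0.5534, 0.531] 0.0004 rows>= 12
```

```bash
python3 -m handwheel '[[-1,0.56,0,0],[-1,0.56,0,0],[-1,0.56,0,0],[-1,0.56,0,0],[-1,0.56,0,0],[-1,0.56,0,0],[-1,0.56,0,0],[-1,0.56,0,0],[-1,0.56,0,0],[-1,0.56,0,0],[-1,0.56,0,0]]' 55
python3 -c "
from h import *
go([.617,-.070,.026],np.pi/2)"
```

```text
time: 15.75
position: [0.6116, 0.0115, 0.1795]
tool_rot: [0.707, 0.707, -0.0, -0.001]
ft_force: [0.0, -0.5, -0.0]
grip_width: 0.0479
grip_force: 0.0
pos [0.6116 0.0115 0.1795] xa 1.5713 q6 -0.16 t 15.75 w 0.0479
GO [-0.2721, 0.0189, 0.5114] 0.0001 rows>= 6
```

```bash
python3 -m handwheel '[[-0.13,0.01,0,0],[-0.272,0.019,0,0],[-0.272,0.019,0.05,0],[-0.272,0.019,0.13,0],[-0.272,0.019,0.23,0],[-0.272,0.019,0.33,0],[-0.272,0.019,0.42,0],[-0.272,0.019,0.48,0],[-0.272,0.019,0.505,0],[-0.272,0.019,0.511,0],[-0.272,0.019,0.511,0]]'
python3 -m handwheel '[[0,0,0,0],[0,0,0,0],[0,0,0,0],[0,0,0,0],[0,0,0,0],[0,0,0,0]]' 10 20
python3 -m handwheel '[[0,0,-0.08,0],[0,0,-0.2,0],[0,0,-0.32,0],[0,0,-0.45,0],[0,0,-0.52,0],[0.95,-0.4,-0.52,0],[0.95,-0.4,-0.52,0],[0.95,-0.4,-0.52,0],[0.95,-0.4,-0.52,0],[0.95,-0.4,-0.52,0],[0.95,-0.4,-0.52,0],[0.95,-0.4,-0.52,0],[0.95,-0.4,-0.52,0],[0.95,-0.4,-0.52,0],[0.95,-0.4,-0.52,0],[0.95,-0.4,-0.52,0]]'
python3 - <<'E'
from h import *
c,T=shot("wrist","w5.png")
for l in("tin","gear","cartridge"):
    for d in vision.outline_of("wrist",l)[:1]:
        ys,xs=np.nonzero(d["mask"]); P=np.array([at(c,(y,x),.045 if l=="tin" else .03,T)[:2] for y,x in zip(ys,xs)],np.float32)
        print(l,round(d["conf"],2),np.round(d["point"]),cv2.minEnclosingCircle(P))
go([.485,.269,.024],np.pi/2)
E
```

```text
time: 16.67
position: [0.618, -0.0686, 0.027]
tool_rot: [0.706, 0.708, -0.0, -0.0]
ft_force: [-1.0, -0.2, 0.9]
grip_width: 0.0478
grip_force: 0.0
time: 17.17
position: [0.6188, -0.0702, 0.028]
tool_rot: [0.706, 0.708, 0.0, 0.0]
ft_force: [-0.7, 1.5, 6.3]
grip_width: 0.029
grip_force: 20.0
time: 18.5
position: [0.4984, 0.214, 0.1829]
tool_rot: [0.706, 0.708, 0.0, 0.0]
ft_force: [-0.2, -0.2, -0.5]
grip_width: 0.0294
grip_force: 20.0
tin 0.74 [388. 567.] ((0.7275904417037964, 0.06647507101297379), 0.025765310972929)
gear 0.81 [ 31. 298.] ((0.48389187455177307, 0.3541713356971741), 0.020571045577526093)
cartridge 0.86 [102. 248.] ((0.44684940576553345, 0.3102957010269165), 0.0267544724047184)
pos [0.4986 0.2133 0.1828] xa 1.5706 q6 0.2 t 18.7 w 0.0295
GO [0.1856, -0.0454, 0.5293] -0.0 rows>= 6
```

View pics/w5.png

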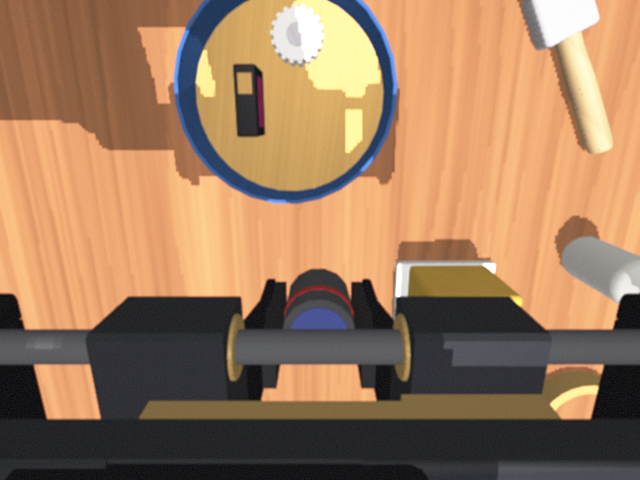

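Gear (31,298) and cartridge (102,248) are in the tin, and the lens is held. Placing the lens.

```bash
python3 -m handwheel '[[0.1,-0.02,0,0],[0.187,-0.04,0,0],[0.187,-0.04,0.05,0],[0.187,-0.04,0.14,0],[0.187,-0.04,0.25,0],[0.187,-0.04,0.35,0],[0.187,-0.04,0.44,0],[0.187,-0.04,0.5,0],[0.187,-0.04,0.52,0],[0.187,-0.04,0.525,0],[0.187,-0.04,0.525,0],[0.187,-0.04,0.525,0]]'
python3 -m handwheel '[[0,0,0,0],[0,0,0,0],[0,0,0,0],[0,0,-0.05,0],[0,0,-0.15,0],[0,0,-0.28,0],[0,0,-0.42,0],[0,0,-0.52,0],[-0.3,0,-0.55,0],[-0.3,0,-0.55,0],[-0.3,0,-0.55,0],[-0.3,0,-0.55,0]]' 46
python3 - <<'E'
from h import *
c,T=shot("wrist")
for l in("tin","gear","cartridge","lens"):
    for d in vision.outline_of("wrist",l)[:1]:
        ys,xs=np.nonzero(d["mask"]); P=np.array([at(c,(y,x),.045 if l=="tin" else .03,T)[:2] for y,x in zip(ys,xs)],np.float32)
        print(l,round(d["conf"],2),np.round(d["point"]),cv2.minEnclosingCircle(P))
go([.52,-.05,.23],np.pi/2); go([.5636,-.3331,.15],-.136)
E
```

```text
time: 19.7
position: [0.4869, 0.2707, 0.0265]
tool_rot: [0.707, 0.708, 0.001, 0.001]
ft_force: [-0.6, 0.4, -0.6]
grip_width: 0.0294
grip_force: 20.0
time: 20.7
position: [0.486, 0.1788, 0.1914]
tool_rot: [0.708, 0.707, 0.001, 0.0]
ft_force: [-0.2, -0.1, 0.4]
grip_width: 0.04
grip_force: 0.0
tin 0.83 [ 68. 302.] ((0.4755598306655884, 0.3135495185852051), 0.0797034278512001)
gear 0.84 [  8. 312.] ((0.4843701124191284, 0.3428766131401062), 0.016807394102215767)
cartridge 0.82 [ 51. 264.] ((0.44658994674682617, 0.3098820447921753), 0.028295814990997314)
lens 0.66 [105. 316.] ((0.4886516332626343, 0.27024179697036743), 0.015337362885475159)
pos [0.4857 0.1819 0.19  ] xa 1.5743 q6 0.14 t 20.95 w 0.0399
GO [-0.7732, 0.1117, -0.1335] 0.0006 rows>= 7
pos [0.4857 0.1819 0.19  ] xa 1.5743 q6 0.14 t 20.95 w 0.0399
GO [-1.7175, 0.2539, 0.1328] 0.2722 rows>= 15
```

```bash
python3 -m handwheel '[[-1,0.2,-0.1,0.272],[-1,0.2,-0.1,0.272],[-1,0.2,-0.1,0.272],[-1,0.2,-0.1,0.272],[-1,0.2,-0.1,0.272],[-1,0.2,-0.1,0.272],[-1,0.2,-0.1,0.272],[-1,0.2,-0.1,0.272],[-1,0.2,-0.1,0.272],[-1,0.2,-0.1,0.272],[-1,0.2,-0.1,0.272],[-1,0.2,-0.1,0.272],[-1,0.2,-0.1,0.272],[-1,0.2,-0.1,0.272],[-1,0.2,-0.1,0.272],[-1,0.2,-0.1,0.272]]' 60
python3 -c "
from h import *
go([.555,-.333,.18],-.136)"
```

```text
time: 22.28
position: [0.5468, -0.1182, 0.2199]
tool_rot: [0.998, -0.066, -0.0, -0.0]
ft_force: [-0.1, -0.7, 0.2]
grip_width: 0.0523
grip_force: 0.0
pos [ 0.5468 -0.1182  0.2199] xa -0.1323 q6 1.29 t 22.28 w 0.0523
GO [0.1218, 0.7063, 0.1326] 0.0006 rows>= 7
```

```bash
python3 -m handwheel '[[0.122,0.7,0,0],[0.122,0.7,0,0],[0.122,0.7,0,0],[0.122,0.7,0,0],[0.122,0.7,0,0],[0.122,0.7,0,0],[0.122,0.7,0.13,0],[0.122,0.7,0.13,0],[0.122,0.7,0.13,0],[0.122,0.7,0.13,0]]'
python3 - <<'E'
from h import *
c,T=shot("top"); print("can top",at(c,(193,530),.17,T))
c,T=shot("wrist","w6.png")
for l,z in dict(cell=.054,cell_frost_a=.054,blue_cell=.054,rack=.016).items():
    for d in vision.outline_of("wrist",l)[:3]:
        ys,xs=np.nonzero(d["mask"]); P=np.array([at(c,(y,x),z,T)[:2] for y,x in zip(ys,xs)],np.float32)
        r=cv2.minAreaRect(P); print(l,round(d["conf"],2),np.round(d["point"]),len(ys),np.round(r[0],4),np.round(r[1],4),round(r[2],1))
# orange top face of the amber cell
hsv=cv2.cvtColor(c["frame"],cv2.COLOR_RGB2HSV); m=((hsv[...,0]>8)&(hsv[...,0]<25)&(hsv[...,1]>150)&(hsv[...,2]>180)).astype(np.uint8)
n,L,S,C=cv2.connectedComponentsWithStats(m)
for k in range(1,n):
    if S[k,4]>150:
        ys,xs=np.nonzero(L==k); P=np.array([at(c,(y,x),.054,T)[:2] for y,x in zip(ys,xs)],np.float32); print("org",S[k],C[k].round(1),cv2.minAreaRect(P))
go([.5636,-.3331,.03],-.136)
E
```

```text
time: 23.12
position: [0.5545, -0.3312, 0.1816]
tool_rot: [0.998, -0.067, -0.0, -0.0]
ft_force: [-0.0, -0.7, -0.0]
grip_width: 0.0523
grip_force: 0.0
can top [ 0.62995042 -0.44908059  0.17      ]
cell 0.91 [218. 322.] 857 [ 0.5675 -0.3336] [0.0153 0.0318] 82.2
cell_frost_a 0.65 [223. 311.] 31 [ 0.5685 -0.3269] [0.0015 0.0271] 81.9
blue_cell 0.88 [280. 322.] 853 [ 0.5166 -0.3263] [0.0152 0.0386] 82.7
rack 0.81 [242. 320.] 8290 [ 0.5257 -0.3273] [0.0568 0.1494] 82.3
org [313 206  15  31 435] [319.5 221. ] ((0.5633761882781982, -0.3329802453517914), (0.010509168729186058, 0.023495828732848167), 82.03668212890625)
pos [ 0.5549 -0.3321  0.1827] xa -0.1352 q6 0.99 t 23.42 w 0.0523
GO [0.0285, -0.0011, 0.5089] 0.0001 rows>= 5
```

View pics/w6.png

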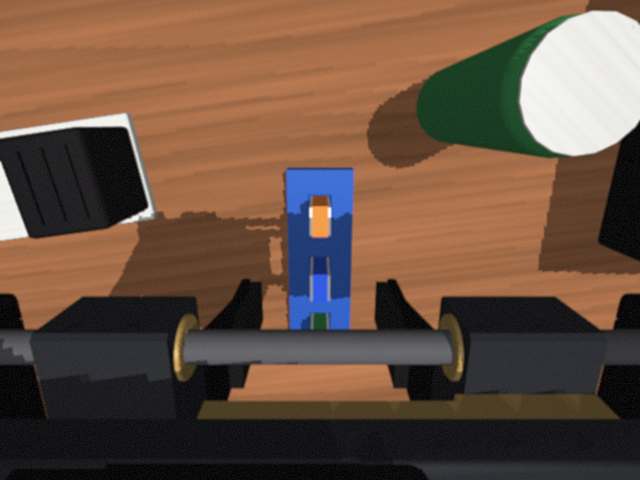

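Amber top face centre at pixel (221,320) maps to (0.5634,-0.3330) at -8.0°, which matches the rack geometry. Descending with the fingers open.

```bash
python3 -m handwheel '[[0.0283,0,0,0.0006],[0.0283,0,0.08,0.0006],[0.0283,0,0.17,0.0006],[0.0283,0,0.26,0.0006],[0.0283,0,0.34,0.0006],[0.0283,0,0.41,0.0006],[0.0283,0,0.46,0.0006],[0.0283,0,0.485,0.0006],[0.0283,0,0.495,0.0006],[0.0283,0,0.495,0.0006],[0.0283,0,0.495,0.0006],[0.0283,0,0.495,0.0006]]'
python3 -c "
from h import *
go([.5634,-.333,.034],-.139)"
```

```text
time: 24.42
position: [0.5636, -0.334, 0.0342]
tool_rot: [0.998, -0.07, 0.001, 0.001]
ft_force: [-0.5, 0.0, 0.4]
grip_width: 0.0522
grip_force: 0.0
pos [ 0.5636 -0.334   0.0342] xa -0.1399 q6 1.01 t 24.42 w 0.0522
GO [-0.001, -0.0034, 0.0007] -0.0001 rows>= 2
```

```bash
python3 -m handwheel '[[0,-0.002,0,0],[0,-0.002,0,0],[0,-0.002,0,0],[0,-0.002,0,0],[0,-0.002,0,0],[0,-0.002,0,0],[0,-0.002,0,0],[0,-0.002,0,0]]' 5 15
python3 -m handwheel '[[0,0,-0.02,0],[0,0,-0.05,0],[0,0,-0.09,0],[0,0,-0.14,0],[0,0,-0.2,0],[0,0,-0.27,0],[0,0,-0.35,0],[0,0,-0.43,0],[0,0,-0.48,0],[0,0,-0.5,0],[0,0,-0.5,0],[0,0,-0.5,0]]'
python3 - <<'E'
from h import *
c,T=shot("wrist","w7.png")
for l in ("cell","blue_cell","green_cell"): print(l,[(np.round(d["point"]),round(d["conf"],2)) for d in vision.look_for("wrist",l)[:2]])
go([.6174,-.0087,.19],np.pi/2+.006)
E
```

```text
time: 25.08
position: [0.5627, -0.3328, 0.0328]
tool_rot: [0.998, -0.07, -0.0, -0.0]
ft_force: [0.3, 1.9, 0.3]
grip_width: 0.0158
grip_force: 15.0
time: 26.08
position: [0.5625, -0.3324, 0.1831]
tool_rot: [0.998, -0.07, 0.0, -0.0]
ft_force: [-0.4, 0.3, -0.8]
grip_width: 0.0158
grip_force: 15.0
cell [(array([300., 320.]), 0.64)]
blue_cell []
green_cell [(array([368., 322.]), 0.4)]
pos [ 0.562  -0.3322  0.1813] xa -0.14 q6 1.01 t 26.28 w 0.016
GO [0.0323, -1.0935, -0.0272] -0.2732 rows>= 15
```

View pics/w7.png

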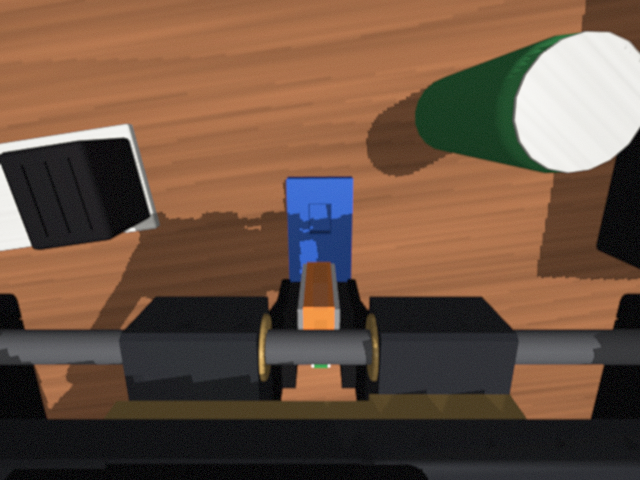

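The amber cell is held upright at (300,320) and its pocket at (217,320) is empty. Carrying it high over to the tester.

```bash
python3 -m handwheel '[[0,-0.07,0,-0.015],[0,-0.15,0,-0.03],[0.03,-0.24,0,-0.05],[0.03,-0.33,0,-0.07],[0.03,-0.42,0,-0.09],[0.03,-0.5,0,-0.11],[0.03,-0.58,0,-0.13],[0.03,-0.66,0,-0.15],[0.03,-0.74,0,-0.17],[0.03,-0.82,0,-0.19],[0.03,-0.9,0,-0.21],[0.03,-0.95,0,-0.23],[0.03,-0.98,0,-0.25],[0.03,-1,0,-0.265],[0.03,-1,0,-0.273],[0.03,-1,0,-0.273],[0.03,-1,0,-0.273]]'
python3 - <<'E'
from h import *
# bed/red line from here
c,T=shot("wrist","w8.png")
f=c["frame"].astype(int)
go([.6174,-.0087,.06],np.pi/2+.006)
hsv=cv2.cvtColor(c["frame"],cv2.COLOR_RGB2HSV)
for r in range(20,300,40):
    q=np.nonzero(hsv[r,:,1]<60)[0]; q=q[(q>200)&(q<440)]
    if len(q): a=at(c,(r,q.min()-.5),.01,T);b=at(c,(r,q.max()+.5),.01,T); print(r,q.min(),q.max(),a[:2].round(4),b[:2].round(4))
E
```

```text
time: 27.7
position: [0.6131, -0.0368, 0.182]
tool_rot: [0.706, 0.708, -0.0, -0.001]
ft_force: [0.5, -0.5, -0.5]
grip_width: 0.0159
grip_force: 15.0
pos [ 0.6132 -0.037   0.1822] xa 1.5738 q6 -0.25 t 27.75 w 0.016
GO [0.0943, 0.0147, 0.4072] -0.0005 rows>= 5
20 264 381 [0.5717 0.1177] [0.6612 0.1179]
60 265 380 [0.5714 0.0899] [0.6618 0.0901]
100 267 378 [0.5719 0.0605] [0.6617 0.0608]
140 269 377 [0.5724 0.0294] [0.6623 0.0297]
180 270 375 [ 0.5721 -0.0035] [ 0.6622 -0.0033]
220 272 373 [ 0.5727 -0.0385] [ 0.662  -0.0383]
260 273 372 [ 0.5724 -0.0757] [ 0.6627 -0.0755]
```

View pics/w8.png

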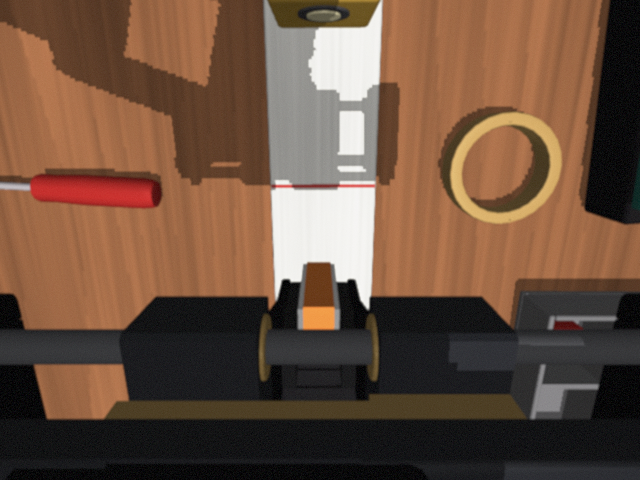

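Bed is clear, the red line is at row 186, and the cell is upright and aligned. Lowering it into the beam.

```bash
python3 -m handwheel '[[0.05,0.008,0,0],[0.094,0.0137,0.02,-0.0005],[0.094,0.0137,0.07,-0.0005],[0.094,0.0137,0.13,-0.0005],[0.094,0.0137,0.19,-0.0005],[0.094,0.0137,0.25,-0.0005],[0.094,0.0137,0.31,-0.0005],[0.094,0.0137,0.35,-0.0005],[0.094,0.0137,0.38,-0.0005],[0.094,0.0137,0.4,-0.0005],[0.094,0.0137,0.407,-0.0005],[0.094,0.0137,0.407,-0.0005],[0.094,0.0137,0.407,-0.0005],[0.094,0.0137,0.407,-0.0005],[0.094,0.0137,0.407,-0.0005],[0.094,0.0137,0.407,-0.0005]]'
python3 - <<'E'
from h import *
go([.6172,-.0087,.06],np.pi/2+.006)
c,T=shot("side")
for d in vision.outline_of("side","cell")[:1]: print(d["conf"],d["point"],at(c,d["point"],.05,T))
for l in ("gear","cartridge","lens"):print(l,[(np.round(d["point"]),round(d["conf"],2)) for d in vision.look_for("side",l)[:1]])
cv2.imwrite("pics/s9.png",cv2.resize(c["frame"][120:320,180:430,::-1],None,fx=3,fy=3))
E
```

```text
time: 29.08
position: [0.6179, -0.0088, 0.0615]
tool_rot: [0.704, 0.71, 0.0, 0.001]
ft_force: [-0.7, -0.0, -1.1]
grip_width: 0.0159
grip_force: 15.0
pos [ 0.6179 -0.0088  0.0615] xa 1.5785 q6 -0.2 t 29.08 w 0.0159
GO [0.0004, -0.0024, 0.0049] 0.0003 rows>= 2
0.59 [229.6, 341.1] [ 0.62007107 -0.01303874  0.05      ]
gear [(array([167., 223.]), 0.45)]
cartridge [(array([386., 340.]), 0.71)]
lens [(array([181., 237.]), 0.56)]
```

View pics/s9.png

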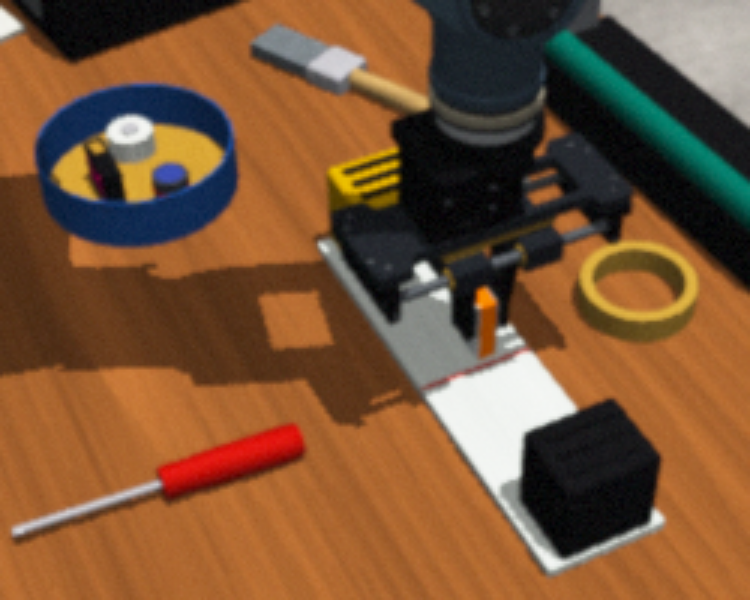

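All three parts are in the tin (crop around (130,160)), and the amber cell hangs upright over the middle of the bed, clear of it. I'll trim slightly, hold still, then hand in.

```bash
python3 -m handwheel '[[0,-0.002,0.004,0],[0,-0.002,0.004,0],[0,-0.002,0.004,0],[0,-0.002,0.004,0],[0,-0.002,0.004,0],[0,-0.002,0.004,0],[0,-0.002,0.004,0],[0,-0.002,0.004,0],[0,-0.002,0.004,0],[0,-0.002,0.004,0]]' && python3 -c "
from rig import job
print(job.hand_in())"
```

```text
time: 30.17
position: [0.6169, -0.0087, 0.0596]
tool_rot: [0.704, 0.71, -0.0, -0.0]
ft_force: [0.6, 0.1, -0.2]
grip_width: 0.0155
grip_force: 15.0
the job is handed in; nothing more can be done
None
```

I handed the job in at about 30 s, before seeing any verdict: the gear, cartridge and lens barrel lie in the tin, and the arm is holding the amber cell upright by its frosted sides at mid-beam, clear of the tester.

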